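# Make up two bearing repair kits

### The job

Make up two repair kits from the loose parts on the bench. Square tray: lay the flange flat in it with its hub pointing up, then slip the big bearing over the hub so that it lies flat on the flange. Long tray: stand the pillow block upright on its foot in the long compartment, lying along the tray, the small bearing flat in the middle compartment and the belt pulley upright in the end compartment; leave the tape roll, the oil bottle and the little carton where they are.

Things in the scene. Friction and masses are not known exactly. Their poses are not given: they have to be found in the camera images.
- flange: Dark steel flange: flat disc 84 mm in diameter and 12 mm thick with a solid round hub 26 mm in diameter rising 40 mm above the middle of the disc (52 mm tall in all; hub top chamfered 3 mm); about 0.5 kg. Starts lying on the bench with the hub up; best gripped by the hub. Origin: centre of the underside; z up the hub.
- big_bearing: Larger of two steel ball bearings: ring 56 mm outside diameter, 36 mm bore, 24 mm high, about 0.22 kg, lying flat. Its bore has 5 mm play all round the flange's hub. Origin: centre of the underside, on the axis; z along the axis.
- small_bearing: Smaller steel ball bearing: ring 42 mm outside diameter, 18 mm bore, 24 mm high, about 0.14 kg, lying flat. Grip the upper 12 mm or more; a shallower hold slips. Origin: centre of the underside; z along the axis.
- pillow_block: Grey cast pillow block (bearing housing): foot 96 mm long (x) by 30 mm wide (y) by 12 mm thick, above it in the middle a hump 52 mm long (x), also 30 mm wide, round at the top, 56 mm tall in all; round bore shown on the two flat faces, which look to +y and -y and are 30 mm apart: grip across these. About 0.45 kg. Origin: centre of the underside; x along the foot, z up.
- pulley: Aluminium belt pulley standing on its face: 48 mm in diameter, 34 mm tall, with a V groove round it (between 6 and 20 mm up, 34 mm across at the bottom of the groove); the top 14 mm is a plain 48 mm cylinder: grip all of it, a shallower hold slips. Solid, with a dark disc on top; about 0.16 kg. Origin: centre of the underside; z up the axis.
- square_tray: Shallow grey square tray, fixed, 122 x 122 mm outside, 114 x 114 mm inside, walls 4 mm thick, rim 14 mm above the bench, inner floor 4 mm above the bench. Origin: centre of the underside; x and y along its sides.
- long_tray: Shallow grey long tray, fixed, 252 (x) by 100 mm (y), walls and dividers 4 mm thick, 14 mm high, floor 4 mm above the bench, inside width 92 mm. Compartments along x: long one from -122 to -6 mm (centre -64), middle one -2 to +58 (centre +28), end one +62 to +122 (centre +92). Origin: centre of the whole tray's underside; +x points to the end compartment.
- tape_roll: Bystander: pale roll of masking tape lying flat, 66 mm in diameter, 25 mm high, open in the middle; origin: centre of the underside. Leave it alone.
- oil_bottle: Bystander: standing white oil bottle with a black cap, 44 mm in diameter, 100 mm tall; origin: centre of the underside. Leave it alone.
- carton: Bystander: small closed cardboard carton, 40 (x) by 50 (y) by 35 mm high; origin: centre of the underside. Leave it alone.
Not all that is in view belongs to the job. Leave any orange or red look-alike of the pulley alone.

How it is judged:
By the outcome, as a careful person would: the job done as asked, in the order asked, and still so for the second after the job is handed in, with the robot touching nothing.
It also fails if it takes over 138 s, if anything falls off the work surface, if the arm or the gripper's body presses on something with over 40 N, if the wrist force passes 120 N, or if a joint passes its speed limit or range.

### The arm

A 7-joint arm with a two-finger parallel gripper is mounted at the origin on the work surface. World frame = base frame: x ahead of the robot, y to its left, z up, the work surface at z = 0. Lengths are in m, angles in rad, forces in N, time in s.
With the tool pointing down it reaches from about 0.4 to 0.875 m from the base axis. Payload 19.3 kg.
Tool frame: the origin (TCP) lies midway between the tips of the shut fingers; the grasp point (between the pads) lies bot.pinch_z behind it (bot.pinch_z is the distance from the TCP to the grasp point, in m); z points along the fingers, y is the line along which they close (so a half turn about z gives the same grasp; the last joint's range is limited). The gripper opens to 85 mm and grips with 20 to 120 N. Pads are 22 mm wide; open, the fingers measure 114 mm over their backs; the gripper's body (76 mm by 85 mm) begins 54 mm behind the grasp point. The pads swing forward as they close: fully open they stand 13 mm farther back than shut.
Start: joints at [-1.348, 0.521, -0.036, 1.599, 0.021, 1.021, -0.113], TCP at [0.18, 0.598, 0.231] pointing down, gripper open.
Joint ranges: [-2.91, 2.91], [-0.3, 2.13], [-1.5, 1.42], [0.17, 2.43], [-1.26, 4.41], [0.16, 1.93], [-2.52, 2.52]. Speed limits (rad/s): [1.89, 1.89, 2.39, 2.39, 3.01, 3.01, 3.01].

### API

Orientations are given as [roll, pitch, yaw] about the fixed x, y, z axes, in that order (R = Rz(yaw) Ry(pitch) Rx(roll)).
In Python, from workcell import readout, grab_frame, camera_info, workorder, bot gives the robot as it stands. The module is installed in compiled form; this text tells all that it offers.
- The arm moves only by the tool drive_tool, never from a script. Its argument "targets" is a list of rows, each an object of numbers: "dx", "dy", "dz": the shift along the tool's x, y, z as a fraction of full scale; "yaw": the turn about the tool's z as a fraction of full scale; "fingers": the closure, from 0 (fully open) to 1 (shut). In form: [{"dx": .., "dy": .., "dz": .., "yaw": .., "fingers": ..}, ...]. A call has 1 to 20 rows; each row shifts and turns the commanded pose from where the row before left it, along the tool's axes as they then stand; what a row does not reach is not made up. Full scale, the value 1, is 0.1 m for a shift and 90 degrees for a turn. A row lasts 1/10 s, in which the tool goes at most 50 mm and 8.59 degrees, less where a joint would pass 70% of its speed; a pose out of reach is approached as far as the arm can. A call with a number of a shift or a turn outside -1 to 1 is refused whole. A call with a gripper value outside its range is refused whole. The fingers move at their own pace and stop on an object; "squeeze" is the grip in N (left out, the last holds). Time passes only in rows, so rows that do not move let the fingers close. It gives the time, the measured TCP pose, the force, the opening and the grip force at its end, in the units of the state.
- readout.observe(): the state, without advancing time (a new reading comes with each control period).
- grab_frame(name): name is "scene" or "top"; returns the picture (384x512x3 uint8, blue, green, red); there is no depth.
- camera_info(name): a dict with "fx", "fy", "cx", "cy" (pixels), "T" (4x4, takes a point from camera to world coordinates). Camera axes: x right, y up, looking along -z (the intrinsics and any distortion apply to the point x, -y, -z); pixel columns grow to the right and rows downward; lengths in m; the calibration is good to about 2 mm. A picture is of the moment at which its call begins. camera_info takes no time and is no camera call.
- workorder.job_done(): hands the job in; it is judged then, once.
The state is a dict: "clock": time; "qpos": joint angles; "qd": joint speeds; "joint_efforts": joint torques, N m; "position": TCP position; "tool_rot": TCP orientation; "force": force on the tool from outside, world axes, zero at the start; "moment": the same for the moment, N m; "grip_width": finger opening in m; "finger_force": force on a finger pad.
Only numpy, scipy, OpenCV 4.12 (cv2) and the standard library are available. Lean on these libraries where they do the work, as an engineer would, in place of code of your own. Each camera call takes 0.05 s, during which the arm holds its last target. There are 200 camera calls.

## Working session

There is one attempt and no reset: what is moved stays moved. The work goes in short steps, Python scripts to look and compute and a tool call to move; the robot and the scene stay as the last step left them, time stands still between calls to the robot, and variables do not carry over. Pictures are saved under pics/ and viewed, at most 14 in all, crops included, and the job is handed in when it is done.

Besides the shell and the picture viewer there is one more tool, called by a JSON object that holds its "fn" and its "kwargs", one argument or row to a line. drive_tool: Moves the arm, as the interface text tells. Shift numbers are shares of 0.1 m and turn numbers shares of 90 degrees, none past 1 either way. Its arguments: {"type":"object","properties":{"targets":{"type":"array","items":{"type":"object","properties":{"dx":{"type":"number","minimum":-1,"maximum":1},"dy":{"type":"number","minimum":-1,"maximum":1},"dz":{"type":"number","minimum":-1,"maximum":1},"yaw":{"type":"number","minimum":-1,"maximum":1},"fingers":{"type":"number"}}}},"squeeze":{"type":"number"}},"required":["targets"]}

```bash
mkdir -p pics; python3 - <<'E'
from workcell import readout, grab_frame, camera_info, workorder, bot
import cv2, numpy as np
np.set_printoptions(precision=4,suppress=True)
s=readout.observe(); print({k:np.round(v,3) for k,v in s.items()}, bot.pinch_z, [a for a in dir(bot) if a[0]!='_'])
for n in("scene","top"):
    cv2.imwrite(f"pics/{n}0.png",grab_frame(n)); print(camera_info(n))
E
ls
```

```text
{'clock': np.float64(0.0), 'qpos': array([-1.348,  0.522, -0.036,  1.6  ,  0.021,  1.021, -0.113]), 'qd': array([-0.002, -0.001, -0.001, -0.001, -0.002,  0.   , -0.   ]), 'joint_efforts': array([  0.001, -92.71 ,   1.98 , -36.992,   0.018,   0.008,   0.   ]), 'position': array([0.18 , 0.598, 0.231]), 'tool_rot': array([-3.14 ,  0.   ,  2.849]), 'force': array([-0.001, -0.285, -0.845]), 'moment': array([0.  , 0.03, 0.01]), 'finger_force': np.float64(0.0), 'grip_width': np.float64(0.085)} 0.0187 ['IKError', 'pinch_z']
{'fx': 384.7771776523812, 'fy': 384.7771776523812, 'cx': 258.3000860905808, 'cy': 189.4603329763268, 'T': array([[-0.4671, -0.4751,  0.7457,  1.2446],
       [ 0.8842, -0.2462,  0.3969,  0.4089],
       [-0.0049,  0.8448,  0.5351,  0.5803],
       [ 0.    ,  0.    ,  0.    ,  1.    ]])}
{'fx': 386.35519800989135, 'fy': 386.35519800989135, 'cx': 251.13737886556117, 'cy': 196.14371737156836, 'T': array([[-0.1811,  0.9627, -0.2012,  0.3363],
       [-0.9834, -0.1783,  0.0324,  0.0173],
       [-0.0047,  0.2037,  0.979 ,  0.8393],
       [ 0.    ,  0.    ,  0.    ,  1.    ]])}
pics
```

View pics/scene0.png

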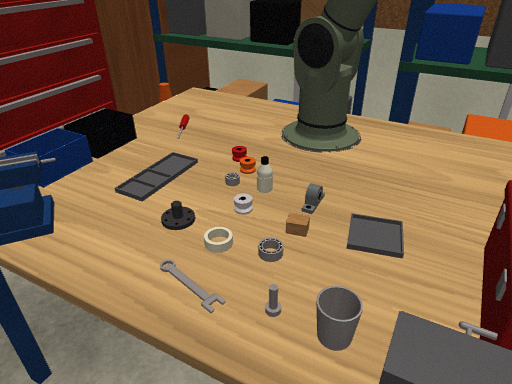

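View pics/top0.png

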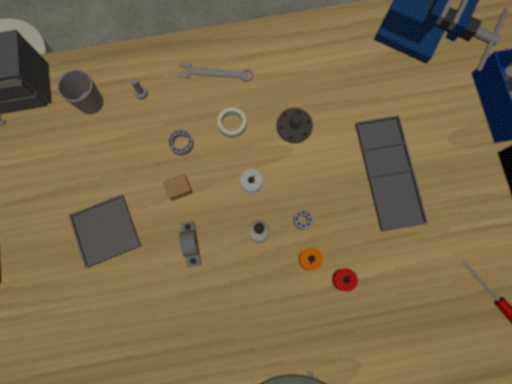

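The scene view shows all parts. In the top view: flange (294,125), big bearing (181,142), small bearing (303,219), pulley (251,180, white/aluminium), pillow block (190,244), square tray (105,231), long tray (391,174), bottle (259,231), tape (232,122), carton (178,187), and red/orange decoys at (345,279) and (311,259). Next I'll segment and fit the model silhouettes in both views.

```bash
cat > h.py <<'E'
import cv2, numpy as np
from workcell import camera_info
CI={n:camera_info(n) for n in("scene","top")}
def proj(n,P):
    c=CI[n];T=c["T"];q=(np.atleast_2d(P)-T[:3,3])@T[:3,:3]
    return np.c_[c["cx"]+c["fx"]*q[:,0]/-q[:,2], c["cy"]-c["fy"]*q[:,1]/-q[:,2]]
def ray(n,uv,z):
    c=CI[n];T=c["T"];d=T[:3,:3]@np.array([(uv[0]-c["cx"])/c["fx"],-(uv[1]-c["cy"])/c["fy"],-1]);o=T[:3,3]
    return o+d*(z-o[2])/d[2]
E
python3 - <<'E'
from h import *
seg={}
for n,(x0,x1,y0,y1,f) in {"top":(60,440,90,290,2.1),"scene":(110,410,130,270,2.65)}.items():
    im=cv2.imread(f"pics/{n}0.png"); hsv=cv2.cvtColor(im,cv2.COLOR_BGR2HSV)
    m=(hsv[...,1]<70).astype(np.uint8)
    cs,_=cv2.findContours(m,cv2.RETR_EXTERNAL,cv2.CHAIN_APPROX_NONE)
    print(n,"wood S",hsv[300,200],hsv[150,220])
    big=cv2.resize(im[y0:y1,x0:x1],None,fx=f,fy=f,interpolation=cv2.INTER_CUBIC)
    for c in cs:
        a=cv2.contourArea(c); M=cv2.moments(c)
        if a>60 and a<6000:
            u,v=M["m10"]/M["m00"],M["m01"]/M["m00"]
            if x0<u<x1 and y0<v<y1: print(a,np.round([u,v],1),np.round(ray(n,(u,v),0),3)); cv2.polylines(big,[((c-[x0,y0]+.5)*f).astype(int)],True,(0,255,0),1)
    cv2.imwrite(f"pics/{n}1.png",big)
E
```

```text
top wood S [ 20 110 139] [ 21 110 141]
619.0 [189.1 243.8] [0.43  0.141 0.   ]
347.0 [258.2 231.2] [ 0.429 -0.011  0.   ]
289.5 [302.8 219. ] [ 0.438 -0.113  0.   ]
3094.5 [103.8 230.6] [0.492 0.32  0.   ]
431.0 [250.9 181. ] [ 0.543 -0.016  0.   ]
472.5 [180.1 141.4] [0.664 0.126 0.   ]
4893.5 [390.5 173.4] [ 0.503 -0.327  0.   ]
864.0 [294.2 124.9] [ 0.656 -0.139  0.   ]
652.0 [231.4 121.5] [0.69  0.003 0.   ]
1284.5 [79.3 90.4] [ 0.833  0.342 -0.   ]
scene wood S [ 18 128 193] [ 18 126 182]
468.5 [270.3 249.2] [0.647 0.121 0.   ]
563.5 [218. 239.] [ 0.671 -0.004  0.   ]
1872.0 [375.8 235.2] [0.487 0.32  0.   ]
606.5 [177.3 216.7] [ 0.645 -0.144  0.   ]
307.5 [242.7 203.4] [ 0.516 -0.026  0.   ]
390.0 [312.3 197.7] [0.405 0.129 0.   ]
145.0 [232.  178.6] [ 0.419 -0.119  0.   ]
366.0 [264.3 177.9] [ 0.371 -0.036  0.   ]
1653.0 [155.7 176.1] [ 0.511 -0.329  0.   ]
```

View pics/top1.png

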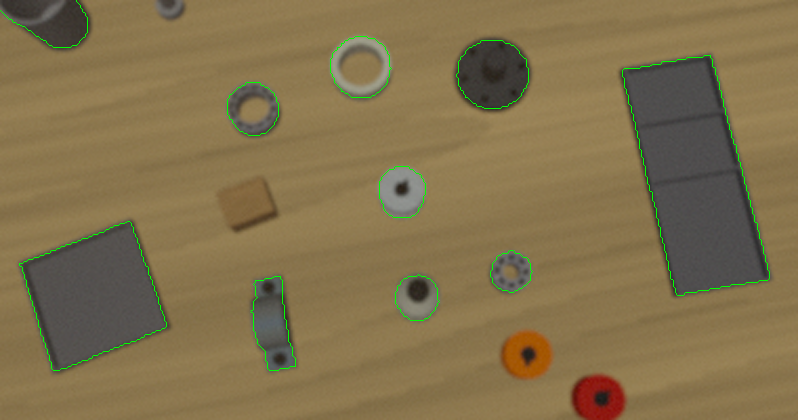

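View pics/scene1.png

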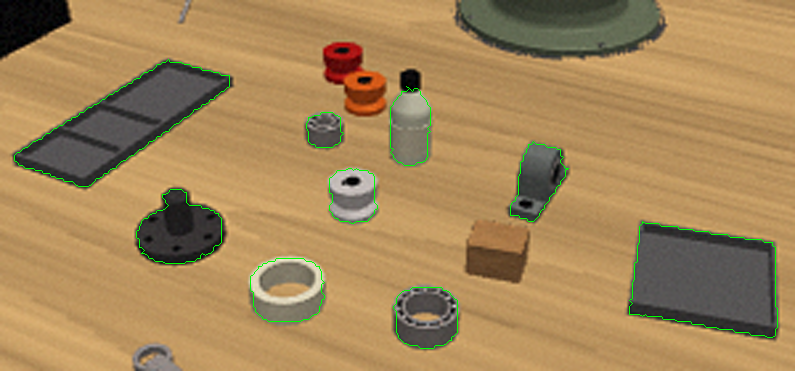

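All outlines are clean. I'll fit the known shapes to both silhouettes, with x, y, z and yaw free so the heights get measured too.

```bash
cat > fit.py <<'E'
from h import *
from scipy.optimize import least_squares
t=np.linspace(0,2*np.pi,60,endpoint=False)
def cyl(d,z0,z1,d1=None):
    return np.vstack([np.c_[dd/2*np.cos(t),dd/2*np.sin(t),0*t+z] for dd,z in((d,z0),(d1 or d,z1))])/1e3
def box(lx,ly,z0,z1): return np.array([[x,y,z] for x in(-lx/2,lx/2) for y in(-ly/2,ly/2) for z in(z0,z1)])/1e3
a=np.linspace(0,np.pi,30)
hump=np.vstack([np.c_[26*np.cos(a),0*a+y,30+26*np.sin(a)] for y in(-15,15)]+[box(52,30,12,30)*1e3])/1e3
M={"flange":[cyl(84,0,12),cyl(26,12,49),cyl(26,49,52,20)],"big":[cyl(56,0,24)],"small":[cyl(42,0,24)],
"pillow":[box(96,30,0,12),hump],"pulley":[cyl(48,0,6),cyl(48,6,13,34),cyl(34,13,20,48),cyl(48,20,34)],
"square":[box(122,122,0,14)],"long":[box(252,100,0,14)],"tape":[cyl(66,0,25)],"bottle":[cyl(44,0,60)],"carton":[box(40,50,0,35)]}
def contours(im,n):
    m=(cv2.cvtColor(im,cv2.COLOR_BGR2HSV)[...,1]<70).astype(np.uint8)
    return [c[:,0].astype(float) for c in cv2.findContours(m,cv2.RETR_EXTERNAL,cv2.CHAIN_APPROX_NONE)[0] if 60<cv2.contourArea(c)<6000]
def nearest(cs,uv): 
    c=min(cs,key=lambda c:np.hypot(*(c.mean(0)-uv))); return c
def pts(name,p):
    x,y,z,w=p;c,s=np.cos(w),np.sin(w);R=np.array([[c,-s,0],[s,c,0],[0,0,1]])
    return [q@R.T+[x,y,z] for q in M[name]]
def res(p,name,obs):
    r=[]
    for n,c in obs.items():
        hs=[cv2.convexHull(proj(n,q).astype(np.float32)) for q in pts(name,p)]
        sd=np.array([max(cv2.pointPolygonTest(h,(float(u),float(v)),True) for h in hs) for u,v in c])
        r.append((sd-0.5-p[4+(n=="top")])/np.sqrt(len(c))*10)
    return np.concatenate(r)
def fit(name,p0,obs):
    s=least_squares(lambda p:res(np.r_[p],name,obs),np.r_[p0,0,0],x_scale=[.01,.01,.01,.1,1,1],diff_step=1e-4,loss="soft_l1",f_scale=.5)
    return s
E
python3 - <<'E'
from fit import *
np.set_printoptions(precision=4,suppress=True)
C={n:contours(cv2.imread(f"pics/{n}0.png"),n) for n in("scene","top")}
S={"flange":((294,125),(177,217),0),"big":((180,141),(270,249),0),"small":((303,219),(232,179),0),"pulley":((251,181),(243,203),0),
"pillow":((189,244),(312,198),.05),"square":((104,231),(376,235),.3),"long":((390,173),(156,176),.05),"tape":((231,121),(218,239),0)}
for k,(u,v,w) in S.items():
    obs={"top":nearest(C["top"],u),"scene":nearest(C["scene"],v)}
    p0=np.r_[ray("top",obs["top"].mean(0),.01),w]; p0[2]=0
    best=None
    for w0 in ([w] if k not in("pillow","square","long") else [w-.3,w,w+.3]):
        s=fit(k,np.r_[p0[:3],w0],obs)
        if best is None or s.cost<best.cost: best=s
    print(k,best.x,"rms px",np.sqrt((res(best.x,k,obs)**2).sum()/200))
for n,uv,z in(("top",(258,231),.03),("scene",(264,200),0)): print("bottle",ray(n,uv,z))
for n,uv in(("top",(178,187)),("scene",(298,220))): print("carton",ray(n,uv,.035))
E
```

```text
Traceback (most recent call last):
  File "fit.py", line 28, in fit
    s=least_squares(lambda p:res(np.r_[p],name,obs),np.r_[p0,0,0],x_scale=[.01,.01,.01,.1,1,1],diff_step=1e-4,loss="soft_l1",f_scale=.5)
  File "fit.py", line 28, in <lambda>
    s=least_squares(lambda p:res(np.r_[p],name,obs),np.r_[p0,0,0],x_scale=[.01,.01,.01,.1,1,1],diff_step=1e-4,loss="soft_l1",f_scale=.5)
                             ~~~^^^^^^^^^^^^^^^^^^^
  File "fit.py", line 23, in res
    hs=[cv2.convexHull(proj(n,q).astype(np.float32)) for q in pts(name,p)]
                                                              ~~~^^^^^^^^
  File "fit.py", line 18, in pts
    x,y,z,w=p;c,s=np.cos(w),np.sin(w);R=np.array([[c,-s,0],[s,c,0],[0,0,1]])
    ^^^^^^^
ValueError: too many values to unpack (expected 4)
```

```bash
python3 - <<'E'
s=open("fit.py").read()
i=s.index("    s=least_squares")
s=s[:i]+'''    b=np.r_[p0,0,0];k=np.array([.01,.01,.01,.1,1,1])
    s=least_squares(lambda u:res(b+(u-1)*k,name,obs),np.ones(6),diff_step=.03,loss="soft_l1",f_scale=.5)
    s.x=b+(s.x-1)*k
    return s
'''
s=s.replace("x,y,z,w=p;","x,y,z,w=p[:4];")
open("fit.py","w").write(s)
E
cat > m.py <<'E'
from fit import *
np.set_printoptions(precision=4,suppress=True)
C={n:contours(cv2.imread(f"pics/{n}0.png"),n) for n in("scene","top")}
S={"flange":((294,125),(177,217),0),"big":((180,141),(270,249),0),"small":((303,219),(232,179),0),"pulley":((251,181),(243,203),0),
"pillow":((189,244),(312,198),.05),"square":((104,231),(376,235),.3),"long":((390,173),(156,176),.05),"tape":((231,121),(218,239),0)}
for k,(u,v,w) in S.items():
    obs={"top":nearest(C["top"],u),"scene":nearest(C["scene"],v)}
    p0=np.r_[ray("top",obs["top"].mean(0),.01),w]; p0[2]=0
    best=None
    for w0 in ([w] if k not in("pillow","square","long") else [w-.3,w,w+.3]):
        s=fit(k,np.r_[p0[:3],w0],obs)
        if best is None or s.cost<best.cost: best=s
    print(k,best.x,"rms px",np.sqrt((res(best.x,k,obs)**2).sum()/200))
for n,uv,z in(("top",(258,231),.03),("scene",(264,191),0)): print("bottle",ray(n,uv,z))
for n,uv in(("top",(178,187)),("scene",(298,220))): print("carton",ray(n,uv,.035))
E
python3 m.py
```

```text
flange [ 0.6531 -0.1368 -0.0001 -0.032   0.5767  1.3821] rms px 0.43428362750068683
big [0.6588 0.1254 0.     0.1275 0.3585 0.6328] rms px 0.4417515654093357
small [ 0.4358 -0.1096 -0.      0.0138  0.3214  0.2208] rms px 0.48198813597828877
pulley [ 0.5377 -0.0146  0.0002 -0.0942  0.1224 -0.2771] rms px 0.436360260365311
pillow [ 0.4287  0.1381 -0.0004  0.0205  0.249   0.5551] rms px 0.4093427882993072
square [ 0.4912  0.3171 -0.0005  0.2054  0.1916  0.6949] rms px 0.3877639412304267
long [ 0.5056 -0.3243 -0.0015 -0.0102  0.1804  0.6359] rms px 0.4174804279448151
tape [ 0.6838  0.0037  0.0008 -0.2207  0.6388  0.5029] rms px 0.4933512027937232
bottle [ 0.4264 -0.0101  0.03  ]
bottle [ 0.4356 -0.0037  0.    ]
carton [0.5497 0.1409 0.035 ]
carton [0.5603 0.1499 0.035 ]
```

Every base fits z = 0 within 1.5 mm and residuals are about 0.4 px, so the poses are trustworthy. Next is a helper that converts a world target into tool-axis units.

```bash
cat > go.py <<'E'
import sys,numpy as np
from workcell import readout
from scipy.spatial.transform import Rotation as R
s=readout.observe();p=np.array(s["position"]);rot=s["tool_rot"]
yaw=rot[2]
for a in sys.argv[1:]:
    x,y,z,psi=map(float,a.split(","))
    d=R.from_euler("xyz",[np.pi,0,yaw]).inv().apply(np.array([x,y,z])-p)/.1
    t=(psi-yaw+np.pi)%(2*np.pi)-np.pi
    print("units dx,dy,dz",d.round(3),"yaw",round(-t/(np.pi/2),3)); p=np.array([x,y,z]);yaw=psi
print("now",np.round(s["position"],4),np.round(rot,4),"q",np.round(s["qpos"],2),"t",s["clock"])
E
python3 go.py .6531,-.1368,.15,2.849 .6531,-.1368,.018,2.849
```

```text
units dx,dy,dz [-6.648 -5.672  0.808] yaw -0.0
units dx,dy,dz [-0.   -0.    1.32] yaw -0.0
now [0.1803 0.5981 0.2308] [-3.1406e+00  1.0000e-04  2.8488e+00] q [-1.35  0.52 -0.04  1.6   0.02  1.02 -0.11] t 0.1
```

{"fn": "drive_tool", "kwargs": {
  "targets": [
    {"dx":-0.15,"dy":-0.13},
    {"dx":-0.35,"dy":-0.3},
    {"dx":-0.35,"dy":-0.3},
    {"dx":-0.35,"dy":-0.3},
    {"dx":-0.35,"dy":-0.3},
    {"dx":-0.35,"dy":-0.3},
    {"dx":-0.35,"dy":-0.3},
    {"dx":-0.35,"dy":-0.3},
    {"dx":-0.35,"dy":-0.3},
    {"dx":-0.35,"dy":-0.3},
    {"dx":-0.35,"dy":-0.3},
    {"dx":-0.35,"dy":-0.3},
    {"dx":-0.35,"dy":-0.3},
    {"dx":-0.35,"dy":-0.3},
    {"dx":-0.35,"dy":-0.3},
    {"dx":-0.35,"dy":-0.3},
    {"dx":-0.35,"dy":-0.3},
    {"dx":-0.35,"dy":-0.3},
    {"dx":-0.35,"dy":-0.3},
    {}
  ],
  "squeeze": 80
}}

```text
invalid input
```

```bash
python3 go.py .6531,-.1368,.15,2.849 .6531,-.1368,.018,2.849
```

```text
units dx,dy,dz [-6.648 -5.672  0.808] yaw -0.0
units dx,dy,dz [-0.   -0.    1.32] yaw -0.0
now [0.1803 0.5981 0.2308] [-3.1406e+00  1.0000e-04  2.8488e+00] q [-1.35  0.52 -0.04  1.6   0.02  1.02 -0.11] t 0.1
```

{"fn": "drive_tool", "kwargs": {
  "targets": [
    {"dx":-0.15,"dy":-0.13,"dz":0,"yaw":0,"fingers":0},
    {"dx":-0.35,"dy":-0.3,"dz":0,"yaw":0,"fingers":0},
    {"dx":-0.35,"dy":-0.3,"dz":0,"yaw":0,"fingers":0},
    {"dx":-0.35,"dy":-0.3,"dz":0,"yaw":0,"fingers":0},
    {"dx":-0.35,"dy":-0.3,"dz":0,"yaw":0,"fingers":0},
    {"dx":-0.35,"dy":-0.3,"dz":0,"yaw":0,"fingers":0},
    {"dx":-0.35,"dy":-0.3,"dz":0,"yaw":0,"fingers":0},
    {"dx":-0.35,"dy":-0.3,"dz":0,"yaw":0,"fingers":0},
    {"dx":-0.35,"dy":-0.3,"dz":0,"yaw":0,"fingers":0},
    {"dx":-0.35,"dy":-0.3,"dz":0,"yaw":0,"fingers":0},
    {"dx":-0.35,"dy":-0.3,"dz":0,"yaw":0,"fingers":0},
    {"dx":-0.35,"dy":-0.3,"dz":0,"yaw":0,"fingers":0},
    {"dx":-0.35,"dy":-0.3,"dz":0,"yaw":0,"fingers":0},
    {"dx":-0.35,"dy":-0.3,"dz":0,"yaw":0,"fingers":0},
    {"dx":-0.35,"dy":-0.3,"dz":0,"yaw":0,"fingers":0},
    {"dx":-0.35,"dy":-0.3,"dz":0,"yaw":0,"fingers":0},
    {"dx":-0.35,"dy":-0.3,"dz":0,"yaw":0,"fingers":0},
    {"dx":-0.35,"dy":-0.3,"dz":0,"yaw":0,"fingers":0},
    {"dx":-0.35,"dy":-0.3,"dz":0,"yaw":0,"fingers":0},
    {"dx":0,"dy":0,"dz":0,"yaw":0,"fingers":0}
  ],
  "squeeze": 80
}}

```text
clock: 2.1
position: [0.6393, -0.1235, 0.2304]
tool_rot: [-3.139, 0.0, 2.843]
force: [-1.4, 0.2, -1.1]
grip_width: 0.0854
finger_force: 0.0
```

```bash
python3 go.py .6531,-.1368,.15,2.849 .6531,-.1368,.018,2.849
```

```text
units dx,dy,dz [-0.171 -0.087  0.804] yaw -0.004
units dx,dy,dz [-0.   -0.    1.32] yaw -0.0
now [ 0.6393 -0.1235  0.2304] [-3.1388e+00  4.0000e-04  2.8428e+00] q [-0.03  0.57  0.2   1.53 -0.12  1.05  1.47] t 2.1
```

{"fn": "drive_tool", "kwargs": {
  "targets": [
    {"dx":-0.1,"dy":-0.05,"dz":0.2,"yaw":0,"fingers":0},
    {"dx":-0.1,"dy":-0.05,"dz":0.4,"yaw":0,"fingers":0},
    {"dx":0,"dy":0,"dz":0.4,"yaw":0,"fingers":0},
    {"dx":0,"dy":0,"dz":0.2,"yaw":0,"fingers":0},
    {"dx":0,"dy":0,"dz":0,"yaw":0,"fingers":0},
    {"dx":0,"dy":0,"dz":0,"yaw":0,"fingers":0}
  ]
}}

```text
clock: 2.7
position: [0.6547, -0.1325, 0.1119]
tool_rot: [-3.142, 0.0, 2.849]
force: [0.5, 0.1, 0.3]
grip_width: 0.0856
finger_force: 0.0
```

```bash
python3 go.py .6531,-.1368,.018,2.849
```

```text
units dx,dy,dz [ 0.003 -0.046  0.939] yaw -0.0
now [ 0.6547 -0.1325  0.1119] [-3.1415e+00  1.0000e-04  2.8488e+00] q [ 0.    0.73  0.17  1.58 -0.15  0.84  1.51] t 2.7
```

{"fn": "drive_tool", "kwargs": {
  "targets": [
    {"dx":0,"dy":-0.045,"dz":0.25,"yaw":0,"fingers":0},
    {"dx":0,"dy":0,"dz":0.25,"yaw":0,"fingers":0},
    {"dx":0,"dy":0,"dz":0.25,"yaw":0,"fingers":0},
    {"dx":0,"dy":0,"dz":0.13,"yaw":0,"fingers":0},
    {"dx":0,"dy":0,"dz":0.06,"yaw":0,"fingers":0},
    {"dx":0,"dy":0,"dz":0,"yaw":0,"fingers":0},
    {"dx":0,"dy":0,"dz":0,"yaw":0,"fingers":1},
    {"dx":0,"dy":0,"dz":0,"yaw":0,"fingers":1},
    {"dx":0,"dy":0,"dz":0,"yaw":0,"fingers":1},
    {"dx":0,"dy":0,"dz":0,"yaw":0,"fingers":1},
    {"dx":0,"dy":0,"dz":0,"yaw":0,"fingers":1},
    {"dx":0,"dy":0,"dz":0,"yaw":0,"fingers":1},
    {"dx":0,"dy":0,"dz":0,"yaw":0,"fingers":1},
    {"dx":0,"dy":0,"dz":0,"yaw":0,"fingers":1}
  ]
}}

```text
clock: 4.1
position: [0.6536, -0.1368, 0.0181]
tool_rot: [3.141, 0.001, 2.849]
force: [-2.7, 1.9, 8.8]
grip_width: 0.0242
finger_force: 78.4
```

```bash
python3 go.py .6531,-.1368,.15,2.849 .4912,.3171,.15,2.849 .4912,.3171,.022,2.849; python3 -c "
from workcell import readout as r;s=r.observe();print(s['grip_width'],s['finger_force'],s['force'])"
```

```text
units dx,dy,dz [ 5.000e-03 -1.000e-03 -1.319e+00] yaw -0.0
units dx,dy,dz [2.859 3.879 0.   ] yaw -0.0
units dx,dy,dz [-0.   -0.    1.28] yaw -0.0
now [ 0.6536 -0.1368  0.0181] [3.1412e+00 6.0000e-04 2.8488e+00] q [ 0.03  0.86  0.14  1.61 -0.17  0.69  1.53] t 4.1
0.02423975107938547 78.44353327760473 [-2.65415886  1.88865881  8.76948781]
```

{"fn": "drive_tool", "kwargs": {
  "targets": [
    {"dx":0,"dy":0,"dz":-0.1,"yaw":0,"fingers":1},
    {"dx":0,"dy":0,"dz":-0.3,"yaw":0,"fingers":1},
    {"dx":0,"dy":0,"dz":-0.4,"yaw":0,"fingers":1},
    {"dx":0,"dy":0,"dz":-0.4,"yaw":0,"fingers":1},
    {"dx":0.06,"dy":0.08,"dz":-0.1,"yaw":0,"fingers":1},
    {"dx":0.2,"dy":0.27,"dz":0,"yaw":0,"fingers":1},
    {"dx":0.2,"dy":0.27,"dz":0,"yaw":0,"fingers":1},
    {"dx":0.2,"dy":0.27,"dz":0,"yaw":0,"fingers":1},
    {"dx":0.2,"dy":0.27,"dz":0,"yaw":0,"fingers":1},
    {"dx":0.2,"dy":0.27,"dz":0,"yaw":0,"fingers":1},
    {"dx":0.2,"dy":0.27,"dz":0,"yaw":0,"fingers":1},
    {"dx":0.2,"dy":0.27,"dz":0,"yaw":0,"fingers":1},
    {"dx":0.2,"dy":0.27,"dz":0,"yaw":0,"fingers":1},
    {"dx":0.2,"dy":0.27,"dz":0,"yaw":0,"fingers":1},
    {"dx":0.2,"dy":0.27,"dz":0,"yaw":0,"fingers":1},
    {"dx":0.2,"dy":0.27,"dz":0,"yaw":0,"fingers":1},
    {"dx":0.2,"dy":0.27,"dz":0,"yaw":0,"fingers":1},
    {"dx":0.2,"dy":0.28,"dz":0,"yaw":0,"fingers":1},
    {"dx":0.2,"dy":0.28,"dz":0,"yaw":0,"fingers":1},
    {"dx":0,"dy":0,"dz":0,"yaw":0,"fingers":1}
  ]
}}

```text
clock: 6.1
position: [0.4883, 0.3223, 0.1465]
tool_rot: [3.141, -0.002, 2.855]
force: [-0.2, -0.3, -4.6]
grip_width: 0.0241
finger_force: 79.7
```

{"fn": "drive_tool", "kwargs": {
  "targets": [
    {"dx":0,"dy":0,"dz":0,"yaw":0,"fingers":1},
    {"dx":0,"dy":0,"dz":0,"yaw":0,"fingers":1}
  ]
}}

```text
clock: 6.3
position: [0.4914, 0.3162, 0.147]
tool_rot: [-3.141, -0.0, 2.848]
force: [-0.4, -0.8, -5.8]
grip_width: 0.0241
finger_force: 79.7
```

```bash
python3 go.py .4912,.3171,.022,2.849; python3 -c "
from workcell import *;import cv2
a=grab_frame('top');b=grab_frame('scene');cv2.imwrite('pics/a.png',cv2.hconcat([a[130:330,20:220],b[130:330,290:490]]))"
```

```text
units dx,dy,dz [0.004 0.008 1.25 ] yaw -0.001
now [0.4914 0.3162 0.147 ] [-3.1406e+00 -2.0000e-04  2.8481e+00] q [-0.8   0.57  0.18  1.79 -0.14  0.79  0.72] t 6.3
```

View pics/a.png

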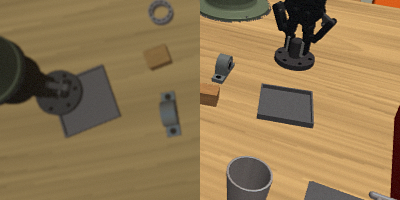

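The flange is held level above the square tray. I'll lower it and release.

{"fn": "drive_tool", "kwargs": {
  "targets": [
    {"dx":0,"dy":0.01,"dz":0.2,"yaw":0,"fingers":1},
    {"dx":0,"dy":0,"dz":0.3,"yaw":0,"fingers":1},
    {"dx":0,"dy":0,"dz":0.3,"yaw":0,"fingers":1},
    {"dx":0,"dy":0,"dz":0.2,"yaw":0,"fingers":1},
    {"dx":0,"dy":0,"dz":0.1,"yaw":0,"fingers":1},
    {"dx":0,"dy":0,"dz":0.06,"yaw":0,"fingers":1},
    {"dx":0,"dy":0,"dz":0.04,"yaw":0,"fingers":1},
    {"dx":0,"dy":0,"dz":0.03,"yaw":0,"fingers":1},
    {"dx":0,"dy":0,"dz":0.01,"yaw":0,"fingers":1},
    {"dx":0,"dy":0,"dz":0,"yaw":0,"fingers":1},
    {"dx":0,"dy":0,"dz":0,"yaw":0,"fingers":1}
  ]
}}

```text
clock: 7.5
position: [0.4919, 0.3182, 0.0237]
tool_rot: [3.141, 0.0, 2.849]
force: [0.4, 0.2, -5.5]
grip_width: 0.024
finger_force: 79.6
```

{"fn": "drive_tool", "kwargs": {
  "targets": [
    {"dx":0,"dy":0,"dz":0.01,"yaw":0,"fingers":1},
    {"dx":0,"dy":0,"dz":0.01,"yaw":0,"fingers":1},
    {"dx":0,"dy":0,"dz":0,"yaw":0,"fingers":1},
    {"dx":0,"dy":0,"dz":0,"yaw":0,"fingers":1}
  ]
}}

```text
clock: 7.9
position: [0.4919, 0.3182, 0.022]
tool_rot: [3.141, 0.0, 2.849]
force: [-4.3, -1.4, 9.7]
grip_width: 0.0241
finger_force: 81.6
```

Contact is felt at the expected height. I'll release, lift, and head for the big bearing.

{"fn": "drive_tool", "kwargs": {
  "targets": [
    {"dx":0,"dy":0,"dz":0,"yaw":0,"fingers":0.4},
    {"dx":0,"dy":0,"dz":0,"yaw":0,"fingers":0.2},
    {"dx":0,"dy":0,"dz":0,"yaw":0,"fingers":0},
    {"dx":0,"dy":0,"dz":0,"yaw":0,"fingers":0},
    {"dx":0,"dy":0,"dz":0,"yaw":0,"fingers":0},
    {"dx":0,"dy":0,"dz":-0.15,"yaw":0,"fingers":0},
    {"dx":0,"dy":0,"dz":-0.4,"yaw":0,"fingers":0},
    {"dx":0,"dy":0,"dz":-0.4,"yaw":0,"fingers":0},
    {"dx":0,"dy":0,"dz":-0.3,"yaw":0,"fingers":0},
    {"dx":0,"dy":0,"dz":0,"yaw":0,"fingers":0}
  ]
}}

```text
clock: 8.9
position: [0.4935, 0.3191, 0.1513]
tool_rot: [3.136, 0.004, 2.848]
force: [0.0, -0.2, -1.4]
grip_width: 0.0855
finger_force: 0.0
```

```bash
python3 go.py .6588,.1254,.1,2.849 .6588,.1254,.003,2.849
```

```text
units dx,dy,dz [-2.143 -1.376  0.513] yaw -0.0
units dx,dy,dz [-0.   -0.    0.97] yaw -0.0
now [0.4935 0.3191 0.1513] [3.136  0.0038 2.8484] q [-0.8   0.56  0.18  1.79 -0.14  0.8   0.73] t 8.9
```

{"fn": "drive_tool", "kwargs": {
  "targets": [
    {"dx":-0.14,"dy":-0.08,"dz":0,"yaw":0,"fingers":0},
    {"dx":-0.3,"dy":-0.19,"dz":0,"yaw":0,"fingers":0},
    {"dx":-0.3,"dy":-0.19,"dz":0,"yaw":0,"fingers":0},
    {"dx":-0.3,"dy":-0.19,"dz":0,"yaw":0,"fingers":0},
    {"dx":-0.3,"dy":-0.19,"dz":0.1,"yaw":0,"fingers":0},
    {"dx":-0.3,"dy":-0.19,"dz":0.2,"yaw":0,"fingers":0},
    {"dx":-0.3,"dy":-0.19,"dz":0.2,"yaw":0,"fingers":0},
    {"dx":-0.2,"dy":-0.16,"dz":0,"yaw":0,"fingers":0},
    {"dx":0,"dy":0,"dz":0,"yaw":0,"fingers":0},
    {"dx":0,"dy":0,"dz":0,"yaw":0,"fingers":0},
    {"dx":0,"dy":0,"dz":0,"yaw":0,"fingers":0}
  ]
}}

```text
clock: 10.0
position: [0.6563, 0.1247, 0.0961]
tool_rot: [3.142, -0.001, 2.85]
force: [1.0, 0.6, -0.1]
grip_width: 0.0851
finger_force: 0.0
```

```bash
python3 go.py .6588,.1254,.003,2.849; python3 -c "
from workcell import *;import cv2
for n in('top','scene'): cv2.imwrite(f'pics/{n}2.png',grab_frame(n))
a=cv2.imread('pics/top2.png');b=cv2.imread('pics/scene2.png')
cv2.imwrite('pics/b.png',cv2.resize(cv2.hconcat([a[100:300,40:240],b[150:350,250:450]]),None,fx=2,fy=2))"
```

```text
units dx,dy,dz [-0.022  0.014  0.931] yaw 0.0
now [0.6563 0.1247 0.0961] [ 3.1415e+00 -7.0000e-04  2.8495e+00] q [-0.38  0.75  0.16  1.59 -0.15  0.82  1.12] t 10.0
```

View pics/b.png

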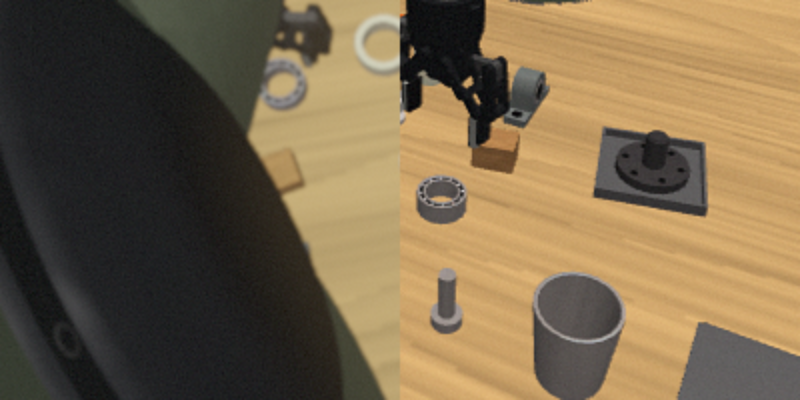

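The flange lies flat in the tray with its hub up at scene (328,222). The gripper is centred over the big bearing, so I'll grasp it.

{"fn": "drive_tool", "kwargs": {
  "targets": [
    {"dx":-0.02,"dy":0.015,"dz":0.2,"yaw":0,"fingers":0},
    {"dx":0,"dy":0,"dz":0.3,"yaw":0,"fingers":0},
    {"dx":0,"dy":0,"dz":0.25,"yaw":0,"fingers":0},
    {"dx":0,"dy":0,"dz":0.12,"yaw":0,"fingers":0},
    {"dx":0,"dy":0,"dz":0.06,"yaw":0,"fingers":0},
    {"dx":0,"dy":0,"dz":0,"yaw":0,"fingers":0},
    {"dx":0,"dy":0,"dz":0,"yaw":0,"fingers":1},
    {"dx":0,"dy":0,"dz":0,"yaw":0,"fingers":1},
    {"dx":0,"dy":0,"dz":0,"yaw":0,"fingers":1},
    {"dx":0,"dy":0,"dz":0,"yaw":0,"fingers":1},
    {"dx":0,"dy":0,"dz":0,"yaw":0,"fingers":1},
    {"dx":0,"dy":0,"dz":0,"yaw":0,"fingers":1},
    {"dx":0,"dy":0,"dz":0,"yaw":0,"fingers":1}
  ],
  "squeeze": 70
}}

```text
clock: 11.4
position: [0.6598, 0.1251, 0.005]
tool_rot: [3.141, 0.001, 2.849]
force: [-4.2, -1.0, 15.0]
grip_width: 0.053
finger_force: 72.0
```

```bash
python3 go.py .6588,.1254,.15,2.849 .4919,.3182,.15,2.849 .4919,.3182,.019,2.849;  python3 - <<'E'
# refit placed flange from scene view only with z known
from fit import *
im=cv2.imread('pics/scene2.png')
hub=cv2.cvtColor(im,cv2.COLOR_BGR2GRAY)[205:245,300:355]
print(proj("scene",[[.4919,.3182,.056],[.4919,.3182,.016]]))
E
```

```text
units dx,dy,dz [ 1.10e-02 -1.00e-03 -1.45e+00] yaw -0.0
units dx,dy,dz [2.154 1.365 0.   ] yaw -0.0
units dx,dy,dz [-0.   -0.    1.31] yaw -0.0
now [0.6598 0.1251 0.005 ] [3.1407e+00 1.4000e-03 2.8488e+00] q [-0.36  0.88  0.14  1.6  -0.17  0.67  1.14] t 11.4
[[378.38686936 217.0871646 ]
 [375.61340782 230.88846425]]
```

{"fn": "drive_tool", "kwargs": {
  "targets": [
    {"dx":0,"dy":0,"dz":-0.1,"yaw":0,"fingers":1},
    {"dx":0,"dy":0,"dz":-0.3,"yaw":0,"fingers":1},
    {"dx":0,"dy":0,"dz":-0.4,"yaw":0,"fingers":1},
    {"dx":0,"dy":0,"dz":-0.4,"yaw":0,"fingers":1},
    {"dx":0.1,"dy":0.06,"dz":-0.25,"yaw":0,"fingers":1},
    {"dx":0.25,"dy":0.16,"dz":0,"yaw":0,"fingers":1},
    {"dx":0.3,"dy":0.19,"dz":0,"yaw":0,"fingers":1},
    {"dx":0.3,"dy":0.19,"dz":0,"yaw":0,"fingers":1},
    {"dx":0.3,"dy":0.19,"dz":0,"yaw":0,"fingers":1},
    {"dx":0.3,"dy":0.19,"dz":0,"yaw":0,"fingers":1},
    {"dx":0.3,"dy":0.19,"dz":0,"yaw":0,"fingers":1},
    {"dx":0.2,"dy":0.13,"dz":0,"yaw":0,"fingers":1},
    {"dx":0.1,"dy":0.06,"dz":0,"yaw":0,"fingers":1},
    {"dx":0,"dy":0,"dz":0,"yaw":0,"fingers":1},
    {"dx":0,"dy":0,"dz":0,"yaw":0,"fingers":1},
    {"dx":0,"dy":0,"dz":0,"yaw":0,"fingers":1}
  ]
}}

```text
clock: 13.0
position: [0.4936, 0.316, 0.1485]
tool_rot: [-3.141, 0.001, 2.847]
force: [-0.7, -0.8, -2.6]
grip_width: 0.053
finger_force: 74.7
```

```bash
python3 go.py .4919,.3182,.021,2.849; python3 -c "
from workcell import *;import cv2
b=grab_frame('scene');cv2.imwrite('pics/c.png',cv2.resize(b[110:260,310:460],None,fx=3,fy=3))"
```

```text
units dx,dy,dz [0.023 0.016 1.275] yaw -0.001
now [0.4936 0.316  0.1485] [-3.1414e+00  6.0000e-04  2.8469e+00] q [-0.8   0.57  0.18  1.79 -0.14  0.8   0.73] t 13.0
```

View pics/c.png

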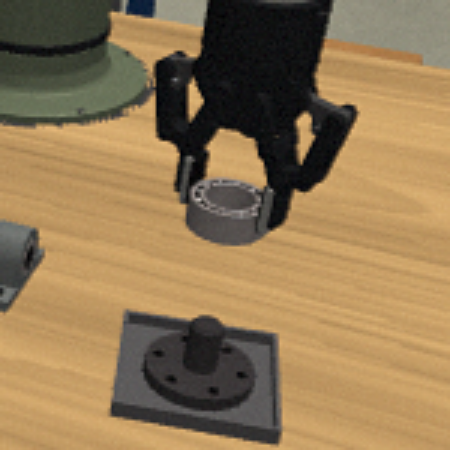

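The bearing is held level, directly above the hub. I'll lower it in stages and watch the force.

{"fn": "drive_tool", "kwargs": {
  "targets": [
    {"dx":0.022,"dy":0.016,"dz":0.2,"yaw":0,"fingers":1},
    {"dx":0,"dy":0,"dz":0.3,"yaw":0,"fingers":1},
    {"dx":0,"dy":0,"dz":0.2,"yaw":0,"fingers":1},
    {"dx":0,"dy":0,"dz":0.1,"yaw":0,"fingers":1},
    {"dx":0,"dy":0,"dz":0.0,"yaw":0,"fingers":1},
    {"dx":0,"dy":0,"dz":0.05,"yaw":0,"fingers":1},
    {"dx":0,"dy":0,"dz":0.05,"yaw":0,"fingers":1},
    {"dx":0,"dy":0,"dz":0.05,"yaw":0,"fingers":1},
    {"dx":0,"dy":0,"dz":0,"yaw":0,"fingers":1}
  ]
}}

```text
clock: 13.95
position: [0.4907, 0.3194, 0.0529]
tool_rot: [-3.141, -0.0, 2.849]
force: [0.5, -0.6, -2.0]
grip_width: 0.0528
finger_force: 74.6
```

{"fn": "drive_tool", "kwargs": {
  "targets": [
    {"dx":-0.012,"dy":-0.008,"dz":0.1,"yaw":0,"fingers":1},
    {"dx":0,"dy":0,"dz":0.1,"yaw":0,"fingers":1},
    {"dx":0,"dy":0,"dz":0.05,"yaw":0,"fingers":1},
    {"dx":0,"dy":0,"dz":0.03,"yaw":0,"fingers":1},
    {"dx":0,"dy":0,"dz":0.02,"yaw":0,"fingers":1},
    {"dx":0,"dy":0,"dz":0,"yaw":0,"fingers":1},
    {"dx":0,"dy":0,"dz":0,"yaw":0,"fingers":1}
  ]
}}

```text
clock: 14.65
position: [0.4919, 0.3184, 0.0235]
tool_rot: [3.141, 0.0, 2.849]
force: [0.6, -0.6, -2.8]
grip_width: 0.053
finger_force: 74.7
```

{"fn": "drive_tool", "kwargs": {
  "targets": [
    {"dx":0,"dy":0,"dz":0.012,"yaw":0,"fingers":1},
    {"dx":0,"dy":0,"dz":0.01,"yaw":0,"fingers":1},
    {"dx":0,"dy":0,"dz":0,"yaw":0,"fingers":1},
    {"dx":0,"dy":0,"dz":0,"yaw":0,"fingers":1}
  ]
}}

```text
clock: 15.05
position: [0.4919, 0.3184, 0.0212]
tool_rot: [3.141, 0.0, 2.849]
force: [-0.5, -0.2, -1.6]
grip_width: 0.0532
finger_force: 74.8
```

Contact is just beginning at the predicted height, so I'll release.

{"fn": "drive_tool", "kwargs": {
  "targets": [
    {"dx":0,"dy":0,"dz":0.008,"yaw":0,"fingers":1},
    {"dx":0,"dy":0,"dz":0,"yaw":0,"fingers":0.2},
    {"dx":0,"dy":0,"dz":0,"yaw":0,"fingers":0},
    {"dx":0,"dy":0,"dz":0,"yaw":0,"fingers":0},
    {"dx":0,"dy":0,"dz":0,"yaw":0,"fingers":0},
    {"dx":0,"dy":0,"dz":-0.15,"yaw":0,"fingers":0},
    {"dx":0,"dy":0,"dz":-0.4,"yaw":0,"fingers":0},
    {"dx":0,"dy":0,"dz":-0.4,"yaw":0,"fingers":0},
    {"dx":0,"dy":0,"dz":-0.2,"yaw":0,"fingers":0},
    {"dx":0,"dy":0,"dz":0,"yaw":0,"fingers":0}
  ]
}}

```text
clock: 16.05
position: [0.4932, 0.3192, 0.1394]
tool_rot: [3.137, 0.003, 2.849]
force: [0.3, -1.3, 0.0]
grip_width: 0.0851
finger_force: 0.0
```

```bash
python3 go.py .4287,.1381,.14,3.1616 .4287,.1381,.018,3.1616
```

```text
units dx,dy,dz [ 0.094 -1.92  -0.006] yaw -0.199
units dx,dy,dz [ 0.   -0.    1.22] yaw -0.0
now [0.4932 0.3192 0.1394] [3.1371e+00 3.0000e-03 2.8485e+00] q [-0.8   0.58  0.18  1.8  -0.14  0.77  0.73] t 16.05
```

{"fn": "drive_tool", "kwargs": {
  "targets": [
    {"dx":0.01,"dy":-0.12,"dz":0,"yaw":0,"fingers":0},
    {"dx":0.02,"dy":-0.3,"dz":0,"yaw":0,"fingers":0},
    {"dx":0.02,"dy":-0.35,"dz":0,"yaw":0,"fingers":0},
    {"dx":0.02,"dy":-0.35,"dz":0,"yaw":0,"fingers":0},
    {"dx":0.02,"dy":-0.35,"dz":0,"yaw":0,"fingers":0},
    {"dx":0,"dy":-0.3,"dz":0,"yaw":0,"fingers":0},
    {"dx":0,"dy":-0.15,"dz":0,"yaw":0,"fingers":0},
    {"dx":0,"dy":0,"dz":0,"yaw":-0.07,"fingers":0},
    {"dx":0,"dy":0,"dz":0,"yaw":-0.07,"fingers":0},
    {"dx":0,"dy":0,"dz":0,"yaw":-0.06,"fingers":0},
    {"dx":0,"dy":0,"dz":0,"yaw":0,"fingers":0},
    {"dx":0,"dy":0,"dz":0,"yaw":0,"fingers":0}
  ]
}}

```text
clock: 17.25
position: [0.4276, 0.137, 0.135]
tool_rot: [-3.141, -0.001, -3.123]
force: [0.1, 0.0, -0.4]
grip_width: 0.085
finger_force: 0.0
```

```bash
python3 go.py .4287,.1381,.018,3.1616; python3 -c "
from workcell import *;import cv2
b=grab_frame('scene');cv2.imwrite('pics/d.png',cv2.resize(b[110:270,280:440],None,fx=3,fy=3))"
```

```text
units dx,dy,dz [-0.011  0.011  1.17 ] yaw -0.001
now [0.4276 0.137  0.135 ] [-3.1414e+00 -7.0000e-04 -3.1233e+00] q [-0.52  0.4   0.1   2.14 -0.07  0.6   1.21] t 17.25
```

View pics/d.png

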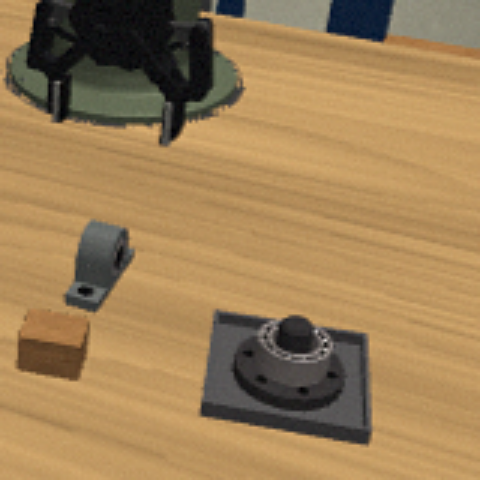

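The big bearing is seated flat on the flange around the hub. Next, the pillow block.

{"fn": "drive_tool", "kwargs": {
  "targets": [
    {"dx":-0.01,"dy":0.01,"dz":0.15,"yaw":0,"fingers":0},
    {"dx":0,"dy":0,"dz":0.3,"yaw":0,"fingers":0},
    {"dx":0,"dy":0,"dz":0.3,"yaw":0,"fingers":0},
    {"dx":0,"dy":0,"dz":0.25,"yaw":0,"fingers":0},
    {"dx":0,"dy":0,"dz":0.12,"yaw":0,"fingers":0},
    {"dx":0,"dy":0,"dz":0.05,"yaw":0,"fingers":0},
    {"dx":0,"dy":0,"dz":0,"yaw":0,"fingers":0},
    {"dx":0,"dy":0,"dz":0,"yaw":0,"fingers":1},
    {"dx":0,"dy":0,"dz":0,"yaw":0,"fingers":1},
    {"dx":0,"dy":0,"dz":0,"yaw":0,"fingers":1},
    {"dx":0,"dy":0,"dz":0,"yaw":0,"fingers":1},
    {"dx":0,"dy":0,"dz":0,"yaw":0,"fingers":1},
    {"dx":0,"dy":0,"dz":0,"yaw":0,"fingers":1},
    {"dx":0,"dy":0,"dz":0,"yaw":0,"fingers":1}
  ],
  "squeeze": 80
}}

```text
clock: 18.7
position: [0.429, 0.1383, 0.0189]
tool_rot: [3.141, 0.001, -3.12]
force: [-2.1, -0.1, 13.9]
grip_width: 0.0294
finger_force: 78.1
```

```bash
python3 go.py .4287,.1381,.19,3.1616 .4416,-.3237,.19,3.1314 .4416,-.3237,.022,3.1314
```

```text
units dx,dy,dz [ 0.003 -0.002 -1.711] yaw 0.001
units dx,dy,dz [-0.037 -4.62  -0.   ] yaw 0.019
units dx,dy,dz [ 0.   -0.    1.68] yaw -0.0
now [0.429  0.1383 0.0189] [ 3.1413e+00  6.0000e-04 -3.1205e+00] q [-0.48  0.64  0.05  2.19 -0.09  0.32  1.24] t 18.7
```

{"fn": "drive_tool", "kwargs": {
  "targets": [
    {"dx":0,"dy":0,"dz":-0.1,"yaw":0,"fingers":1},
    {"dx":0,"dy":0,"dz":-0.3,"yaw":0,"fingers":1},
    {"dx":0,"dy":0,"dz":-0.4,"yaw":0,"fingers":1},
    {"dx":0,"dy":0,"dz":-0.4,"yaw":0,"fingers":1},
    {"dx":0,"dy":0,"dz":-0.4,"yaw":0,"fingers":1},
    {"dx":0,"dy":0,"dz":-0.15,"yaw":0,"fingers":1},
    {"dx":0,"dy":0,"dz":0,"yaw":0,"fingers":1},
    {"dx":0,"dy":0,"dz":0,"yaw":0,"fingers":1}
  ]
}}

```text
clock: 19.5
position: [0.4283, 0.138, 0.193]
tool_rot: [-3.142, -0.0, -3.12]
force: [-0.0, 0.1, -4.2]
grip_width: 0.0291
finger_force: 80.2
```

{"fn": "drive_tool", "kwargs": {
  "targets": [
    {"dx":-0.02,"dy":-0.12,"dz":0,"yaw":0.01,"fingers":1},
    {"dx":-0.02,"dy":-0.25,"dz":0,"yaw":0.01,"fingers":1},
    {"dx":0,"dy":-0.3,"dz":0,"yaw":0,"fingers":1},
    {"dx":0,"dy":-0.3,"dz":0,"yaw":0,"fingers":1},
    {"dx":0,"dy":-0.3,"dz":0,"yaw":0,"fingers":1},
    {"dx":0,"dy":-0.3,"dz":0,"yaw":0,"fingers":1},
    {"dx":0,"dy":-0.3,"dz":0,"yaw":0,"fingers":1},
    {"dx":0,"dy":-0.3,"dz":0,"yaw":0,"fingers":1},
    {"dx":0,"dy":-0.3,"dz":0,"yaw":0,"fingers":1},
    {"dx":0,"dy":-0.3,"dz":0,"yaw":0,"fingers":1},
    {"dx":0,"dy":-0.3,"dz":0,"yaw":0,"fingers":1},
    {"dx":0,"dy":-0.3,"dz":0,"yaw":0,"fingers":1},
    {"dx":0,"dy":-0.3,"dz":0,"yaw":0,"fingers":1},
    {"dx":0,"dy":-0.3,"dz":0,"yaw":0,"fingers":1},
    {"dx":0,"dy":-0.3,"dz":0,"yaw":0,"fingers":1},
    {"dx":0,"dy":-0.2,"dz":0,"yaw":0,"fingers":1},
    {"dx":0,"dy":-0.1,"dz":0,"yaw":0,"fingers":1},
    {"dx":0,"dy":0,"dz":0,"yaw":0,"fingers":1},
    {"dx":0,"dy":0,"dz":0,"yaw":0,"fingers":1},
    {"dx":0,"dy":0,"dz":0,"yaw":0,"fingers":1}
  ]
}}

```text
clock: 21.5
position: [0.429, -0.3177, 0.193]
tool_rot: [3.141, -0.0, 3.133]
force: [-0.7, 0.0, -3.8]
grip_width: 0.029
finger_force: 80.1
```

```bash
python3 go.py .4416,-.3237,.023,3.1314
```

```text
units dx,dy,dz [-0.127 -0.059  1.7  ] yaw 0.001
now [ 0.429  -0.3177  0.193 ] [ 3.1409e+00 -5.0000e-04  3.1325e+00] q [ 0.33  0.44  0.27  1.89 -0.15  0.83  2.24] t 21.5
```

{"fn": "drive_tool", "kwargs": {
  "targets": [
    {"dx":-0.13,"dy":-0.06,"dz":0.15,"yaw":0,"fingers":1},
    {"dx":0,"dy":0,"dz":0.35,"yaw":0,"fingers":1},
    {"dx":0,"dy":0,"dz":0.35,"yaw":0,"fingers":1},
    {"dx":0,"dy":0,"dz":0.35,"yaw":0,"fingers":1},
    {"dx":0,"dy":0,"dz":0.15,"yaw":0,"fingers":1},
    {"dx":0,"dy":0,"dz":0,"yaw":0,"fingers":1},
    {"dx":0,"dy":0,"dz":0,"yaw":0,"fingers":1}
  ]
}}

```text
clock: 22.2
position: [0.4422, -0.3246, 0.0589]
tool_rot: [-3.142, 0.0, 3.132]
force: [0.2, -0.8, -3.2]
grip_width: 0.0292
finger_force: 79.7
```

```bash
python3 go.py .4416,-.3237,.023,3.1314; python3 -c "
from workcell import *;import cv2
b=grab_frame('scene');a=grab_frame('top');cv2.imwrite('pics/e.png',cv2.resize(cv2.hconcat([a[100:260,290:450],b[90:250,80:240]]),None,fx=2.4,fy=2.4))"
```

```text
units dx,dy,dz [0.006 0.009 0.359] yaw 0.0
now [ 0.4422 -0.3246  0.0589] [-3.1415e+00  2.0000e-04  3.1321e+00] q [ 0.38  0.66  0.2   1.94 -0.23  0.56  2.29] t 22.2
```

View pics/e.png

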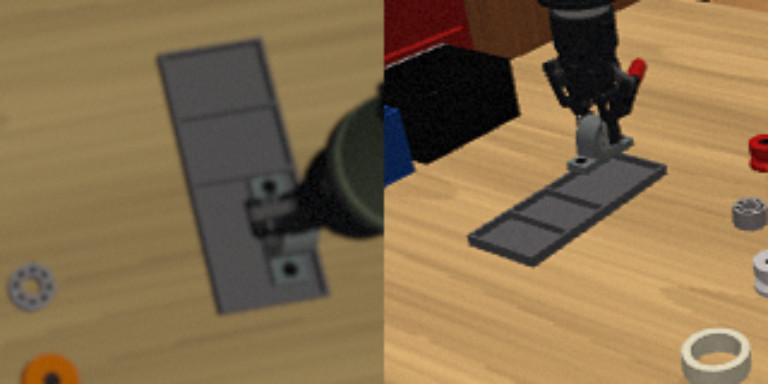

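The block is aligned with the tray over the long compartment, so I'll lower it.

{"fn": "drive_tool", "kwargs": {
  "targets": [
    {"dx":0,"dy":0.01,"dz":0.15,"yaw":0,"fingers":1},
    {"dx":0,"dy":0,"dz":0.1,"yaw":0,"fingers":1},
    {"dx":0,"dy":0,"dz":0.06,"yaw":0,"fingers":1},
    {"dx":0,"dy":0,"dz":0.04,"yaw":0,"fingers":1},
    {"dx":0,"dy":0,"dz":0.01,"yaw":0,"fingers":1},
    {"dx":0,"dy":0,"dz":0,"yaw":0,"fingers":1},
    {"dx":0,"dy":0,"dz":0,"yaw":0,"fingers":1}
  ]
}}

```text
clock: 23.0
position: [0.4419, -0.324, 0.023]
tool_rot: [3.142, 0.0, 3.131]
force: [-2.5, 2.1, 6.5]
grip_width: 0.0291
finger_force: 81.0
```

Contact is made and the block is down. I'll release, lift, and go to the small bearing.

{"fn": "drive_tool", "kwargs": {
  "targets": [
    {"dx":0,"dy":0,"dz":0,"yaw":0,"fingers":0.5},
    {"dx":0,"dy":0,"dz":0,"yaw":0,"fingers":0.2},
    {"dx":0,"dy":0,"dz":0,"yaw":0,"fingers":0.1},
    {"dx":0,"dy":0,"dz":0,"yaw":0,"fingers":0.1},
    {"dx":0,"dy":0,"dz":-0.15,"yaw":0,"fingers":0},
    {"dx":0,"dy":0,"dz":-0.4,"yaw":0,"fingers":0},
    {"dx":0,"dy":0,"dz":-0.4,"yaw":0,"fingers":0},
    {"dx":0,"dy":0,"dz":-0.2,"yaw":0,"fingers":0},
    {"dx":0,"dy":0,"dz":0,"yaw":0,"fingers":0},
    {"dx":0,"dy":0,"dz":0,"yaw":0,"fingers":0}
  ]
}}

```text
clock: 24.0
position: [0.442, -0.3238, 0.1381]
tool_rot: [-3.141, 0.001, 3.132]
force: [-0.2, 0.5, -0.9]
grip_width: 0.0853
finger_force: 0.0
```

```bash
python3 go.py .4358,-.1096,.11,3.1314 .4358,-.1096,.003,3.1314
```

```text
units dx,dy,dz [0.084 2.142 0.281] yaw 0.0
units dx,dy,dz [ 0.   -0.    1.07] yaw -0.0
now [ 0.442  -0.3238  0.1381] [-3.1412e+00  1.1000e-03  3.1317e+00] q [ 0.34  0.54  0.25  1.9  -0.19  0.73  2.26] t 24.0
```

{"fn": "drive_tool", "kwargs": {
  "targets": [
    {"dx":0.01,"dy":0.12,"dz":0,"yaw":0,"fingers":0},
    {"dx":0.01,"dy":0.3,"dz":0,"yaw":0,"fingers":0},
    {"dx":0.01,"dy":0.35,"dz":0,"yaw":0,"fingers":0},
    {"dx":0.01,"dy":0.35,"dz":0,"yaw":0,"fingers":0},
    {"dx":0.01,"dy":0.35,"dz":0,"yaw":0,"fingers":0},
    {"dx":0.01,"dy":0.35,"dz":0,"yaw":0,"fingers":0},
    {"dx":0.01,"dy":0.2,"dz":0.1,"yaw":0,"fingers":0},
    {"dx":0.01,"dy":0.12,"dz":0.2,"yaw":0,"fingers":0},
    {"dx":0,"dy":0,"dz":0.2,"yaw":0,"fingers":0},
    {"dx":0,"dy":0,"dz":0.1,"yaw":0,"fingers":0},
    {"dx":0,"dy":0,"dz":0,"yaw":0,"fingers":0},
    {"dx":0,"dy":0,"dz":0,"yaw":0,"fingers":0}
  ]
}}

```text
clock: 25.2
position: [0.4358, -0.1101, 0.0775]
tool_rot: [-3.142, -0.001, 3.131]
force: [0.0, -0.7, 0.7]
grip_width: 0.0855
finger_force: 0.0
```

```bash
python3 go.py .4358,-.1096,.003,3.1314; python3 -c "
from workcell import *;import cv2
b=grab_frame('scene');a=grab_frame('top');cv2.imwrite('pics/f.png',cv2.resize(cv2.hconcat([a[100:260,270:430],b[100:260,120:280]]),None,fx=2.4,fy=2.4))"
```

```text
units dx,dy,dz [-0.     0.005  0.745] yaw -0.0
now [ 0.4358 -0.1101  0.0775] [-3.1415e+00 -6.0000e-04  3.1309e+00] q [-0.04  0.52  0.2   2.18 -0.22  0.46  1.9 ] t 25.2
```

View pics/f.png

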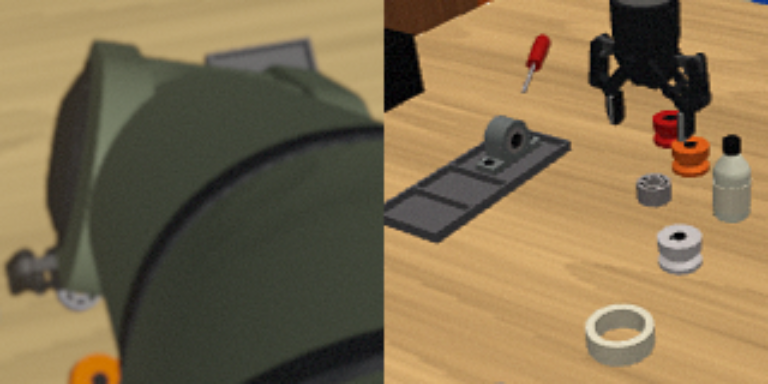

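The pillow block stands upright in its compartment, and the fingers will clear the bottle. Now I'll grasp the small bearing.

{"fn": "drive_tool", "kwargs": {
  "targets": [
    {"dx":0,"dy":0.005,"dz":0.2,"yaw":0,"fingers":0.15},
    {"dx":0,"dy":0,"dz":0.25,"yaw":0,"fingers":0.15},
    {"dx":0,"dy":0,"dz":0.15,"yaw":0,"fingers":0.15},
    {"dx":0,"dy":0,"dz":0.1,"yaw":0,"fingers":0.15},
    {"dx":0,"dy":0,"dz":0.04,"yaw":0,"fingers":0.15},
    {"dx":0,"dy":0,"dz":0,"yaw":0,"fingers":0.15},
    {"dx":0,"dy":0,"dz":0,"yaw":0,"fingers":1},
    {"dx":0,"dy":0,"dz":0,"yaw":0,"fingers":1},
    {"dx":0,"dy":0,"dz":0,"yaw":0,"fingers":1},
    {"dx":0,"dy":0,"dz":0,"yaw":0,"fingers":1},
    {"dx":0,"dy":0,"dz":0,"yaw":0,"fingers":1},
    {"dx":0,"dy":0,"dz":0,"yaw":0,"fingers":1},
    {"dx":0,"dy":0,"dz":0,"yaw":0,"fingers":1}
  ],
  "squeeze": 70
}}

```text
clock: 26.6
position: [0.4365, -0.1094, 0.0044]
tool_rot: [3.142, 0.001, 3.131]
force: [-3.7, 1.4, 22.2]
grip_width: 0.0398
finger_force: 67.7
```

```bash
python3 go.py .4358,-.1096,.15,3.1314 .5336,-.3246,.15,3.1314 .5336,-.3246,.008,3.1314
```

```text
units dx,dy,dz [ 0.007 -0.002 -1.456] yaw -0.0
units dx,dy,dz [-1.   -2.14 -0.  ] yaw -0.0
units dx,dy,dz [ 0.   -0.    1.42] yaw -0.0
now [ 0.4365 -0.1094  0.0044] [3.1416e+00 1.3000e-03 3.1314e+00] q [ 0.02  0.68  0.12  2.2  -0.27  0.28  1.94] t 26.6
```

{"fn": "drive_tool", "kwargs": {
  "targets": [
    {"dx":0,"dy":0,"dz":-0.1,"yaw":0,"fingers":1},
    {"dx":0,"dy":0,"dz":-0.3,"yaw":0,"fingers":1},
    {"dx":0,"dy":0,"dz":-0.4,"yaw":0,"fingers":1},
    {"dx":0,"dy":0,"dz":-0.4,"yaw":0,"fingers":1},
    {"dx":-0.05,"dy":-0.1,"dz":-0.25,"yaw":0,"fingers":1},
    {"dx":-0.12,"dy":-0.26,"dz":0,"yaw":0,"fingers":1},
    {"dx":-0.14,"dy":-0.3,"dz":0,"yaw":0,"fingers":1},
    {"dx":-0.14,"dy":-0.3,"dz":0,"yaw":0,"fingers":1},
    {"dx":-0.14,"dy":-0.3,"dz":0,"yaw":0,"fingers":1},
    {"dx":-0.14,"dy":-0.3,"dz":0,"yaw":0,"fingers":1},
    {"dx":-0.14,"dy":-0.3,"dz":0,"yaw":0,"fingers":1},
    {"dx":-0.09,"dy":-0.2,"dz":0,"yaw":0,"fingers":1},
    {"dx":-0.04,"dy":-0.08,"dz":0,"yaw":0,"fingers":1},
    {"dx":0,"dy":0,"dz":0.2,"yaw":0,"fingers":1},
    {"dx":0,"dy":0,"dz":0.3,"yaw":0,"fingers":1},
    {"dx":0,"dy":0,"dz":0.3,"yaw":0,"fingers":1},
    {"dx":0,"dy":0,"dz":0.2,"yaw":0,"fingers":1},
    {"dx":0,"dy":0,"dz":0,"yaw":0,"fingers":1},
    {"dx":0,"dy":0,"dz":0,"yaw":0,"fingers":1}
  ]
}}

```text
clock: 28.5
position: [0.5339, -0.324, 0.0491]
tool_rot: [3.142, -0.0, 3.132]
force: [-0.2, -0.7, -1.0]
grip_width: 0.0398
finger_force: 71.0
```

```bash
python3 go.py .5336,-.3246,.009,3.1314; python3 -c "
from workcell import *;import cv2
b=grab_frame('scene');a=grab_frame('top');cv2.imwrite('pics/g.png',cv2.resize(cv2.hconcat([a[80:240,310:470],b[90:250,80:240]]),None,fx=2.4,fy=2.4))"
```

```text
units dx,dy,dz [ 0.003 -0.006  0.401] yaw 0.0
now [ 0.5339 -0.324   0.0491] [ 3.1416e+00 -1.0000e-04  3.1318e+00] q [ 0.3   0.77  0.22  1.73 -0.25  0.67  2.22] t 28.5
```

View pics/g.png

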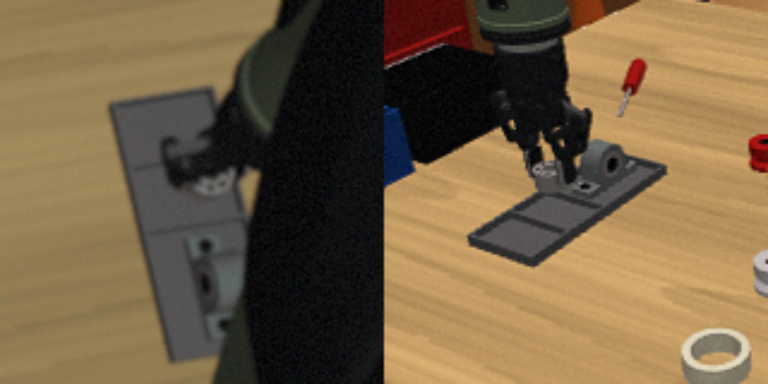

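{"fn": "drive_tool", "kwargs": {
  "targets": [
    {"dx":0,"dy":-0.005,"dz":0.15,"yaw":0,"fingers":1},
    {"dx":0,"dy":0,"dz":0.12,"yaw":0,"fingers":1},
    {"dx":0,"dy":0,"dz":0.06,"yaw":0,"fingers":1},
    {"dx":0,"dy":0,"dz":0.04,"yaw":0,"fingers":1},
    {"dx":0,"dy":0,"dz":0.03,"yaw":0,"fingers":1},
    {"dx":0,"dy":0,"dz":0.01,"yaw":0,"fingers":1},
    {"dx":0,"dy":0,"dz":0,"yaw":0,"fingers":1},
    {"dx":0,"dy":0,"dz":0,"yaw":0,"fingers":1}
  ]
}}

```text
clock: 29.4
position: [0.5337, -0.3248, 0.0085]
tool_rot: [3.141, -0.0, 3.131]
force: [-8.1, 3.8, 21.6]
grip_width: 0.0402
finger_force: 73.2
```

{"fn": "drive_tool", "kwargs": {
  "targets": [
    {"dx":0,"dy":0,"dz":0,"yaw":0,"fingers":0.38},
    {"dx":0,"dy":0,"dz":0,"yaw":0,"fingers":0.38},
    {"dx":0,"dy":0,"dz":0,"yaw":0,"fingers":0.38},
    {"dx":0,"dy":0,"dz":0,"yaw":0,"fingers":0.38},
    {"dx":0,"dy":0,"dz":-0.1,"yaw":0,"fingers":0.38},
    {"dx":0,"dy":0,"dz":-0.3,"yaw":0,"fingers":0.38},
    {"dx":0,"dy":0,"dz":-0.4,"yaw":0,"fingers":0.2},
    {"dx":0,"dy":0,"dz":-0.4,"yaw":0,"fingers":0},
    {"dx":0,"dy":0,"dz":0,"yaw":0,"fingers":0},
    {"dx":0,"dy":0,"dz":0,"yaw":0,"fingers":0}
  ]
}}

```text
clock: 30.4
position: [0.5343, -0.325, 0.1288]
tool_rot: [-3.141, 0.002, 3.131]
force: [0.4, -0.5, -0.4]
grip_width: 0.0855
finger_force: 0.0
```

```bash
python3 go.py .5377,-.0146,.08,3.1314 .5377,-.0146,.004,3.1314
```

```text
units dx,dy,dz [-2.000e-03  3.104e+00  4.880e-01] yaw 0.0
units dx,dy,dz [ 0.   -0.    0.76] yaw -0.0
now [ 0.5343 -0.325   0.1288] [-3.1408e+00  2.0000e-03  3.1315e+00] q [ 0.28  0.66  0.26  1.7  -0.22  0.81  2.2 ] t 30.4
```

{"fn": "drive_tool", "kwargs": {
  "targets": [
    {"dx":0,"dy":0.12,"dz":0,"yaw":0,"fingers":0},
    {"dx":0,"dy":0.3,"dz":0,"yaw":0,"fingers":0},
    {"dx":0,"dy":0.35,"dz":0,"yaw":0,"fingers":0},
    {"dx":0,"dy":0.35,"dz":0,"yaw":0,"fingers":0},
    {"dx":0,"dy":0.35,"dz":0,"yaw":0,"fingers":0},
    {"dx":0,"dy":0.35,"dz":0,"yaw":0,"fingers":0},
    {"dx":0,"dy":0.35,"dz":0,"yaw":0,"fingers":0},
    {"dx":0,"dy":0.35,"dz":0,"yaw":0,"fingers":0},
    {"dx":0,"dy":0.35,"dz":0.1,"yaw":0,"fingers":0},
    {"dx":0,"dy":0.23,"dz":0.2,"yaw":0,"fingers":0},
    {"dx":0,"dy":0,"dz":0.2,"yaw":0,"fingers":0},
    {"dx":0,"dy":0,"dz":0,"yaw":0,"fingers":0},
    {"dx":0,"dy":0,"dz":0,"yaw":0,"fingers":0},
    {"dx":0,"dy":0,"dz":0,"yaw":0,"fingers":0}
  ]
}}

```text
clock: 31.8
position: [0.5372, -0.0153, 0.078]
tool_rot: [-3.141, 0.001, 3.131]
force: [-0.0, -0.3, -0.3]
grip_width: 0.0856
finger_force: 0.0
```

```bash
python3 go.py .5377,-.0146,.004,3.1314; python3 -c "
from workcell import *;import cv2
b=grab_frame('scene');a=grab_frame('top');cv2.imwrite('pics/i.png',cv2.resize(cv2.hconcat([a[90:250,310:470],b[120:280,120:280]]),None,fx=2.4,fy=2.4))"
```

```text
units dx,dy,dz [-0.005  0.008  0.74 ] yaw -0.001
now [ 0.5372 -0.0153  0.078 ] [-3.1414e+00  5.0000e-04  3.1306e+00] q [-0.26  0.62  0.24  1.96 -0.25  0.59  1.71] t 31.8
```

View pics/i.png

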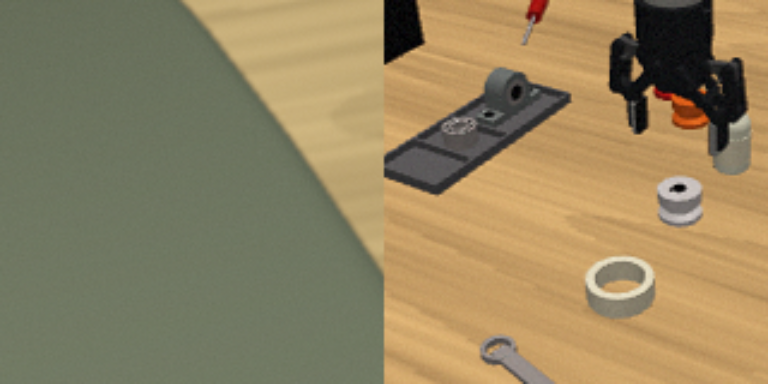

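The small bearing lies flat in the middle compartment. Now the pulley.

{"fn": "drive_tool", "kwargs": {
  "targets": [
    {"dx":-0.005,"dy":0.008,"dz":0.2,"yaw":0,"fingers":0},
    {"dx":0,"dy":0,"dz":0.25,"yaw":0,"fingers":0},
    {"dx":0,"dy":0,"dz":0.15,"yaw":0,"fingers":0},
    {"dx":0,"dy":0,"dz":0.1,"yaw":0,"fingers":0},
    {"dx":0,"dy":0,"dz":0.05,"yaw":0,"fingers":0},
    {"dx":0,"dy":0,"dz":0,"yaw":0,"fingers":0},
    {"dx":0,"dy":0,"dz":0,"yaw":0,"fingers":1},
    {"dx":0,"dy":0,"dz":0,"yaw":0,"fingers":1},
    {"dx":0,"dy":0,"dz":0,"yaw":0,"fingers":1},
    {"dx":0,"dy":0,"dz":0,"yaw":0,"fingers":1},
    {"dx":0,"dy":0,"dz":0,"yaw":0,"fingers":1},
    {"dx":0,"dy":0,"dz":0,"yaw":0,"fingers":1},
    {"dx":0,"dy":0,"dz":0,"yaw":0,"fingers":1}
  ],
  "squeeze": 60
}}

```text
clock: 33.2
position: [0.5379, -0.014, 0.0032]
tool_rot: [3.141, 0.001, 3.131]
force: [-2.5, -0.3, 13.7]
grip_width: 0.046
finger_force: 59.4
```

```bash
python3 go.py .5377,-.0146,.15,3.1314 .5976,-.3252,.15,3.1314 .5976,-.3252,.008,3.1314
```

```text
units dx,dy,dz [ 0.002 -0.006 -1.468] yaw 0.0
units dx,dy,dz [-0.631 -3.1   -0.   ] yaw -0.0
units dx,dy,dz [ 0.   -0.    1.42] yaw -0.0
now [ 0.5379 -0.014   0.0032] [3.1414e+00 1.0000e-03 3.1314e+00] q [-0.21  0.75  0.18  1.97 -0.29  0.44  1.74] t 33.2
```

{"fn": "drive_tool", "kwargs": {
  "targets": [
    {"dx":0,"dy":0,"dz":-0.1,"yaw":0,"fingers":1},
    {"dx":0,"dy":0,"dz":-0.3,"yaw":0,"fingers":1},
    {"dx":0,"dy":0,"dz":-0.4,"yaw":0,"fingers":1},
    {"dx":0,"dy":0,"dz":-0.4,"yaw":0,"fingers":1},
    {"dx":-0.02,"dy":-0.1,"dz":-0.25,"yaw":0,"fingers":1},
    {"dx":-0.05,"dy":-0.25,"dz":0,"yaw":0,"fingers":1},
    {"dx":-0.06,"dy":-0.3,"dz":0,"yaw":0,"fingers":1},
    {"dx":-0.06,"dy":-0.3,"dz":0,"yaw":0,"fingers":1},
    {"dx":-0.06,"dy":-0.3,"dz":0,"yaw":0,"fingers":1},
    {"dx":-0.06,"dy":-0.3,"dz":0,"yaw":0,"fingers":1},
    {"dx":-0.06,"dy":-0.3,"dz":0,"yaw":0,"fingers":1},
    {"dx":-0.06,"dy":-0.3,"dz":0,"yaw":0,"fingers":1},
    {"dx":-0.06,"dy":-0.3,"dz":0,"yaw":0,"fingers":1},
    {"dx":-0.06,"dy":-0.3,"dz":0,"yaw":0,"fingers":1},
    {"dx":-0.05,"dy":-0.2,"dz":0,"yaw":0,"fingers":1},
    {"dx":-0.03,"dy":-0.15,"dz":0,"yaw":0,"fingers":1},
    {"dx":0,"dy":0,"dz":0,"yaw":0,"fingers":1},
    {"dx":0,"dy":0,"dz":0,"yaw":0,"fingers":1},
    {"dx":0,"dy":0,"dz":0,"yaw":0,"fingers":1}
  ]
}}

```text
clock: 35.1
position: [0.5975, -0.3234, 0.1474]
tool_rot: [3.141, -0.0, 3.133]
force: [-0.2, 0.3, -1.8]
grip_width: 0.0459
finger_force: 62.1
```

```bash
python3 go.py .5976,-.3252,.007,3.1314
```

```text
units dx,dy,dz [-1.000e-03 -1.800e-02  1.404e+00] yaw 0.001
now [ 0.5975 -0.3234  0.1474] [ 3.141  -0.      3.1326] q [ 0.24  0.72  0.28  1.53 -0.23  0.93  2.15] t 35.1
```

{"fn": "drive_tool", "kwargs": {
  "targets": [
    {"dx":0,"dy":-0.015,"dz":0.2,"yaw":0,"fingers":1},
    {"dx":0,"dy":0,"dz":0.35,"yaw":0,"fingers":1},
    {"dx":0,"dy":0,"dz":0.35,"yaw":0,"fingers":1},
    {"dx":0,"dy":0,"dz":0.2,"yaw":0,"fingers":1},
    {"dx":0,"dy":0,"dz":0.12,"yaw":0,"fingers":1},
    {"dx":0,"dy":0,"dz":0.07,"yaw":0,"fingers":1},
    {"dx":0,"dy":0,"dz":0.05,"yaw":0,"fingers":1},
    {"dx":0,"dy":0,"dz":0.04,"yaw":0,"fingers":1},
    {"dx":0,"dy":0,"dz":0.01,"yaw":0,"fingers":1},
    {"dx":0,"dy":0,"dz":0,"yaw":0,"fingers":1},
    {"dx":0,"dy":0,"dz":0,"yaw":0,"fingers":1}
  ]
}}

```text
clock: 36.2
position: [0.5976, -0.3263, 0.0088]
tool_rot: [-3.141, 0.001, 3.132]
force: [-0.7, -0.5, -2.8]
grip_width: 0.0462
finger_force: 62.0
```

{"fn": "drive_tool", "kwargs": {
  "targets": [
    {"dx":0,"dy":0,"dz":0.01,"yaw":0,"fingers":1},
    {"dx":0,"dy":0,"dz":0.01,"yaw":0,"fingers":1},
    {"dx":0,"dy":0,"dz":0,"yaw":0,"fingers":1},
    {"dx":0,"dy":0,"dz":0,"yaw":0,"fingers":1}
  ]
}}

```text
clock: 36.6
position: [0.5976, -0.3262, 0.0073]
tool_rot: [-3.142, 0.001, 3.131]
force: [-5.4, 3.0, 12.8]
grip_width: 0.0461
finger_force: 63.3
```

{"fn": "drive_tool", "kwargs": {
  "targets": [
    {"dx":0,"dy":0,"dz":0,"yaw":0,"fingers":0.34},
    {"dx":0,"dy":0,"dz":0,"yaw":0,"fingers":0.34},
    {"dx":0,"dy":0,"dz":0,"yaw":0,"fingers":0.34},
    {"dx":0,"dy":0,"dz":0,"yaw":0,"fingers":0.34}
  ]
}}

```text
clock: 37.0
position: [0.5974, -0.3262, 0.0062]
tool_rot: [3.142, -0.0, 3.132]
force: [1.0, -0.5, 0.1]
grip_width: 0.056
finger_force: 0.0
```

Released cleanly. I'll lift and move clear to look.

{"fn": "drive_tool", "kwargs": {
  "targets": [
    {"dx":0,"dy":0,"dz":-0.1,"yaw":0,"fingers":0.34},
    {"dx":0,"dy":0,"dz":-0.25,"yaw":0,"fingers":0.34},
    {"dx":0,"dy":0,"dz":-0.4,"yaw":0,"fingers":0.2},
    {"dx":0,"dy":0,"dz":-0.4,"yaw":0,"fingers":0},
    {"dx":0,"dy":0,"dz":-0.4,"yaw":0,"fingers":0},
    {"dx":0,"dy":0.2,"dz":-0.2,"yaw":0,"fingers":0},
    {"dx":0,"dy":0.35,"dz":0,"yaw":0,"fingers":0},
    {"dx":0,"dy":0.35,"dz":0,"yaw":0,"fingers":0},
    {"dx":0,"dy":0.35,"dz":0,"yaw":0,"fingers":0},
    {"dx":0,"dy":0.35,"dz":0,"yaw":0,"fingers":0},
    {"dx":0,"dy":0.35,"dz":0,"yaw":0,"fingers":0},
    {"dx":0,"dy":0.35,"dz":0,"yaw":0,"fingers":0},
    {"dx":0,"dy":0.2,"dz":0,"yaw":0,"fingers":0},
    {"dx":0,"dy":0,"dz":0,"yaw":0,"fingers":0},
    {"dx":0,"dy":0,"dz":0,"yaw":0,"fingers":0}
  ]
}}

```text
clock: 38.5
position: [0.6, -0.0762, 0.1819]
tool_rot: [-3.141, 0.001, 3.132]
force: [-0.5, -0.4, 0.5]
grip_width: 0.0849
finger_force: 0.0
```

```bash
python3 -c "
from workcell import *;import cv2
b=grab_frame('scene');cv2.imwrite('pics/j.png',cv2.resize(b[120:290,100:420],None,fx=2.4,fy=2.4))"
```

```text
(no output)
```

View pics/j.png

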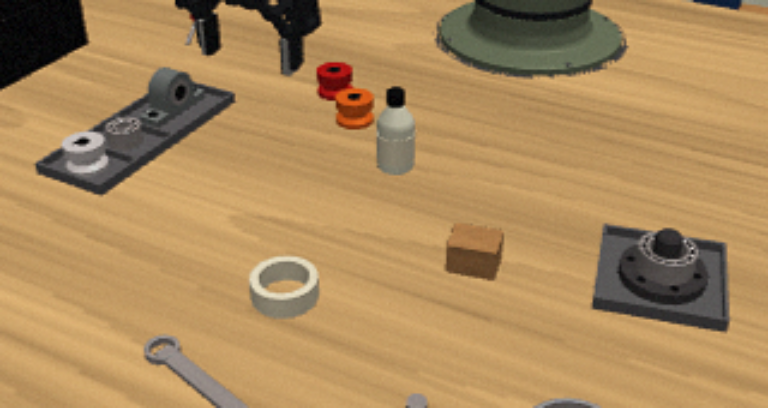

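All the parts are in their places: pulley, small bearing and pillow block in the long tray, and the flange with the bearing in the square tray. The bystanders haven't moved, so I'm handing the job in.

```bash
python3 -c "
from workcell import workorder
print(workorder.job_done())"
```

```text
the job is handed in; nothing more can be done
None
```

Both repair kits are made up as asked and the job is handed in at about 38.5 s on the robot's clock; the last picture shows every part in its place and the tape roll, oil bottle and carton unmoved.

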